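# Load the coaster holder and stand the cup on it

### The job

Pick up the whole pile of three coasters in one go and tuck it into the wooden holder: one end has to go in under the holder's lip first, tilted, until the pile drops in and lies flat on the holder's floor. Then stand the little steel cup upright in the middle of the coasters and let go. Leave the milk jug and the tamper where they stand, and do not tip the cup over.

Things in the scene. Friction and masses are not known exactly. Their poses are not given: they have to be found in the camera images.
- holder: Dark wooden coaster holder, fixed to the worktop at a varying yaw; 115 mm (its x) by 79 mm (its y) outside, 103 x 67 mm inside, floor 5 mm and walls 6 mm thick. Origin: centre of its underside, on the worktop. At its +x end a wall 40 mm high over its floor carries a lip reaching inward. At its -x end the wall is only 12 mm high.
- holder_floor (a point): Centre of the holder's inner floor, 5 mm over the worktop; axes as the holder's. The pile must lie on this floor, one end under the lip.
- lip_edge (a point): Middle of the lip's lower inner edge: 39.5 mm from the holder's centre to its +x end, 34 mm over its floor. The lip reaches 12 mm inward over the full width and is 6 mm thick. From it to the low wall are only 91 mm, so a 96 mm pile cannot go in flat: one end goes under the lip at a tilt of about 20 degrees, then the other end is lowered over the low wall.
- low_wall (a point): Middle of the top edge of the low -x end wall, on its inner face: 51.5 mm from the holder's centre, 12 mm over its floor.
- finger_gap (a point): Middle of the gap in the +y long side, at floor height, 36.5 mm from the holder's centre; the -y side has the same. Each gap is 56 mm long and open from above down to the floor, for the fingers. Beside the gaps stand corner walls, 22 mm high over the floor at the -x end and 40 mm at the +x end.
- coaster_low: Lowest of three equal loose cork coasters lying squarely on one another: each 96 mm (its x) by 64 mm (its y) by 10 mm, square-cornered, about 60 g. The pile is 30 mm high. Origin: centre of its underside; x along its length, z up.
- coaster_mid: The middle coaster, same size and axes; it lies loose on the lowest one.
- coaster_top: The top coaster, same size and axes; it lies loose on the middle one.
- low_center (a point): Centre of the lowest coaster, half-way up its thickness.
- mid_center (a point): Centre of the middle coaster, half-way up its thickness, which is also the centre of the pile.
- top_center (a point): Centre of the top coaster, half-way up its thickness (its upper face is 5 mm higher).
- steel_cup: Small straight-sided open steel cup without a handle, 61 mm across and 51 mm high, standing on the worktop. Origin: centre of its underside.
- cup_center (a point): Centre of the steel cup, 25.5 mm over its underside (half-way up).
- jug_center (a point): Middle of a loose steel milk jug with a handle, 70 x 101 x 83 mm, 41.5 mm over its foot: a bystander, at the back right.
- tamper_center (a point): Middle of a loose coffee tamper with a black handle, 55 mm across, 97 mm high, 48.5 mm over its foot: a bystander, at the back left.
There are look-alikes about, which are no part of the job. Several things have the shape of the holder; the one meant has the colours described above.

How it is judged:
On the way, in this order (a step that is already met when the one before it is completed fails the run):
1. all three coasters are lifted together, still one pile, at least 45 mm off the worktop (height (world z) of low_center above 0.05 m and height (world z) of mid_center above 0.06 m and height (world z) of top_center above 0.07 m and distance between low_center and mid_center below 0.018 m and distance between mid_center and top_center below 0.018 m), for 0.2 s.
2. the three coasters lie flat on one another on the holder's floor, under the lip, let go, with the cup not yet on them (z of low_center in the frame of holder_floor between 0.002 and 0.008 m and x of low_center in the frame of holder_floor between -0.006 and 0.006 m and y of low_center in the frame of holder_floor between -0.004 and 0.004 m and angle between each of low_center, mid_center, top_center's own z axis and vertical below 0.06 rad and z of mid_center in the frame of holder_floor between 0.012 and 0.018 m and x of mid_center in the frame of holder_floor between -0.006 and 0.006 m and y of mid_center in the frame of holder_floor between -0.004 and 0.004 m and z of top_center in the frame of holder_floor between 0.022 and 0.028 m and x of top_center in the frame of holder_floor between -0.006 and 0.006 m and y of top_center in the frame of holder_floor between -0.004 and 0.004 m and contact force between the fingers and coaster_low below 0.05 N and contact force between the fingers and coaster_mid below 0.05 N and contact force between the fingers and coaster_top below 0.05 N and horizontal distance between cup_center and holder_floor above 0.08 m), for 0.2 s.
At the end, for the whole second after the job is handed in: All three coasters lie flat (within 0.06 rad) on one another on the holder's floor (each within 3 mm of its proper height), inside its walls; the steel cup stands upright (within 0.08 rad) on the top coaster, its centre within 10 mm of the coaster's centre, at rest and let go (z of low_center in the frame of holder_floor between 0.002 and 0.008 m and x of low_center in the frame of holder_floor between -0.006 and 0.006 m and y of low_center in the frame of holder_floor between -0.004 and 0.004 m and angle between each of low_center, mid_center, top_center's own z axis and vertical below 0.06 rad and z of mid_center in the frame of holder_floor between 0.012 and 0.018 m and x of mid_center in the frame of holder_floor between -0.006 and 0.006 m and y of mid_center in the frame of holder_floor between -0.004 and 0.004 m and z of top_center in the frame of holder_floor between 0.022 and 0.028 m and x of top_center in the frame of holder_floor between -0.006 and 0.006 m and y of top_center in the frame of holder_floor between -0.004 and 0.004 m and contact force between the fingers and coaster_low below 0.05 N and contact force between the fingers and coaster_mid below 0.05 N and contact force between the fingers and coaster_top below 0.05 N and horizontal distance between cup_center and top_center below 0.01 m and z of cup_center in the frame of top_center between 0.0275 and 0.0335 m and angle between cup_center's own z axis and vertical below 0.08 rad and linear speed of steel_cup below 0.02 m/s and contact force between the fingers and steel_cup below 0.05 N); the robot touches nothing.
It fails at once if the steel cup is tipped over (angle between cup_center's own z axis and vertical above 0.8 rad).
It fails at once if the milk jug is moved by more than 30 mm (distance of jug_center from where it was at the start of the episode above 0.03 m).
It fails at once if the tamper is moved by more than 30 mm (distance of tamper_center from where it was at the start of the episode above 0.03 m).
It also fails if it takes over 54 s, if anything falls off the work surface, if the arm or the gripper's body presses on something with over 40 N, if the wrist force passes 120 N, or if a joint passes its speed limit or range.

### The arm

A 7-joint arm with a two-finger parallel gripper is mounted at the origin on a cart in front of the work surface, level with it; the furniture and walls round the work are solid. World frame = base frame: x ahead of the robot, y to its left, z up, the work surface at z = 0. Lengths are in m, angles in rad, forces in N, time in s.
With the tool pointing down it reaches from about 0.35 to 0.9 m from the base axis. Payload 8.1 kg.
Tool frame: the origin (TCP) lies midway between the tips of the shut fingers; the grasp point (between the pads) lies arm.grasp_offset behind it (arm.grasp_offset is the distance from the TCP to the grasp point, in m); z points along the fingers, y is the line along which they close (so a half turn about z gives the same grasp; the last joint's range is limited). The gripper opens to 92 mm and grips with 3 to 60 N. Pads are 19 mm wide; open, the fingers measure 130 mm over their backs; the gripper's body (75 mm by 190 mm) begins 47 mm behind the grasp point.
Start: joints at [-1.383, 0.434, 0.025, 1.573, -0.012, 1.134, -0.075], TCP at [0.179, 0.599, 0.227] pointing down, gripper open.
Joint ranges: [-2.62, 2.62], [-0.44, 2.09], [-1.27, 1.32], [0.08, 2.57], [-1.32, 4.46], [0.12, 2], [-2.74, 2.74]. Speed limits (rad/s): [2.22, 2.22, 3.01, 3.01, 3.14, 3.14, 3.14].

### API

Orientations are given as a rotation vector (axis times angle).
In Python, from cell import observe, imaging, arm gives the robot as it stands.
- The arm moves only by the tool apply_moves, never from a script. Its argument "commands" is a list of rows, each a list of 5 numbers: the opening in per cent of the stroke, from 0 (shut) to 100 (fully open), then the shift along the world's x, y, z in units of 0.06 m (1.0 is 0.06 m), then the turn about the world's z in units of 0.5 rad (1.0 is 0.5 rad). A call has 1 to 12 rows; each row shifts and turns the commanded pose from where the row before left it; what a row does not reach is not made up. A row lasts 1/8 s, in which the tool goes at most 62.5 mm and 10.7 degrees, less where a joint would pass 70% of its speed; a pose out of reach is approached as far as the arm can. A call with a number of a shift or a turn outside -1 to 1 is refused whole. A call with a gripper value outside its range is refused whole. The fingers move at their own pace and stop on an object; "newtons" is the grip in N (left out, the last holds). Time passes only in rows, so rows that do not move let the fingers close. It gives the time, the measured TCP pose, the force, the opening and the grip force at its end, in the units of the state.
- observe(): the state, without advancing time (a new reading comes with each control period).
- imaging.get_image(name): name is "scene" or "top"; returns (picture, depth): 480x640x3 uint8, red, green, blue; 480x640 float32, m along the optical axis (not along the pixel's ray), 0 where there is no reading.
- imaging.camera_params(name): a dict with "camera_matrix" (3x3 intrinsics, pixels), "origin" and "rotation" of the camera in the world. Camera axes: x right, y up, looking along -z (the intrinsics and any distortion apply to the point x, -y, -z); pixel columns grow to the right and rows downward; lengths in m; the calibration is good to about 2 mm. A picture is of the moment at which its call begins. camera_params takes no time and is no camera call.
- arm.sign_off(): hands the job in; it is judged then, once.
The state is a dict: "clock": time; "joints": joint angles; "dq": joint speeds; "joint_efforts": joint torques, N m; "position": TCP position; "ee_rot": TCP orientation; "force": force on the tool from outside, world axes, zero at the start; "ft_torque": the same for the moment, N m; "width": opening from 0.0 (shut) to 1.0 (fully open); "gripper_force": force on a finger pad.
Only numpy, scipy, OpenCV 4.12 (cv2) and the standard library are available. Lean on these libraries where they do the work, as an engineer would, in place of code of your own. Each camera call takes 0.05 s, during which the arm holds its last target. There are 200 camera calls.

## Working session

There is one attempt and no reset: what is moved stays moved. The work goes in short steps, Python scripts to look and compute and a tool call to move; the robot and the scene stay as the last step left them, time stands still between calls to the robot, and variables do not carry over. Pictures are saved under pics/ and viewed, at most 10 in all, crops included, and the job is handed in when it is done.

Besides the shell and the picture viewer there is one more tool, called after ">>>" as name([rows], argument=value, ...), one row to a line, values as JSON. apply_moves: Moves the arm, as the interface text tells. Its arguments: {"type":"object","properties":{"commands":{"type":"array"},"newtons":{"type":"number"}},"required":["commands"]}

```bash
ls; mkdir -p pics
cat > h.py <<'E'
import numpy as np,cv2
from cell import observe,imaging,arm
def grab(n):
    im,d=imaging.get_image(n); return im,d,imaging.camera_params(n)
def world(us,vs,zs,p):
    K=np.array(p['camera_matrix']);R=np.array(p['rotation']);o=np.array(p['origin'])
    us,vs,zs=[np.asarray(a,float) for a in(us,vs,zs)]
    c=np.stack([(us-K[0,2])/K[0,0]*zs,-(vs-K[1,2])/K[1,1]*zs,-zs],-1)
    return c@R.T+o
def ray(us,vs,h,p):
    "pixel -> point on plane z=h"
    o=np.array(p['origin']);d=world(us,vs,np.ones(np.shape(us)),p)-o
    return o+d*((h-o[2])/d[...,2])[...,None]
def cloud(d,p):
    v,u=np.mgrid[:480,:640]; return world(u,v,d,p)
E
cat > a.py <<'E'
from h import *
s=observe();print(s['clock'],s['position'],s['ee_rot'],s['width'],arm.grasp_offset)
for n in('scene','top'):
    im,d,p=grab(n);cv2.imwrite(f'pics/{n}0.png',im[...,::-1]);np.savez(f'/tmp/{n}0.npz',im=im,d=d)
    print(n,p)
E
python3 a.py
```

```text
pics
0.0 [0.17909493 0.59823407 0.22593468] [-4.55256710e-01 -3.10834870e+00  2.52910828e-03] 0.999268293886038 0.0188
scene {'camera_matrix': array([[451.43855582,   0.        , 321.04624883],
       [  0.        , 451.43855582, 241.97520878],
       [  0.        ,   0.        ,   1.        ]]), 'origin': array([ 0.17669543, -0.62630555,  0.50613707]), 'rotation': array([ 1.06687409, -0.24873846, -0.45433988])}
top {'camera_matrix': array([[443.01285632,   0.        , 307.79593889],
       [  0.        , 443.01285632, 242.63406267],
       [  0.        ,   0.        ,   1.        ]]), 'origin': array([0.41774265, 0.11798332, 1.05855   ]), 'rotation': array([ 0.10817429, -0.1208802 , -1.54896539])}
```

Rotation is a rotation vector; I'll convert it.

```bash
sed -i "s/R=np.array(p\['rotation'\])/R=cv2.Rodrigues(np.array(p['rotation']))[0]/" h.py; python3 -c "
from h import *
print(arm,[a for a in dir(arm) if a[0]!='_'])"
```

```text
<Robot object at 0x7fc2a2ac0050> ['PlanningError', 'grasp_offset', 'sign_off']
```

View pics/scene0.png

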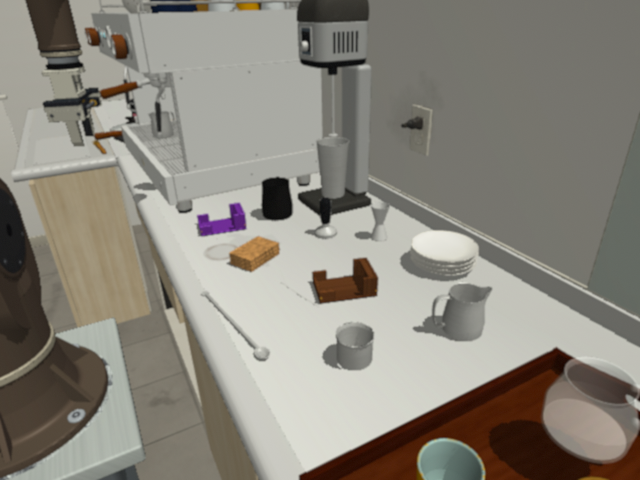

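View pics/top0.png

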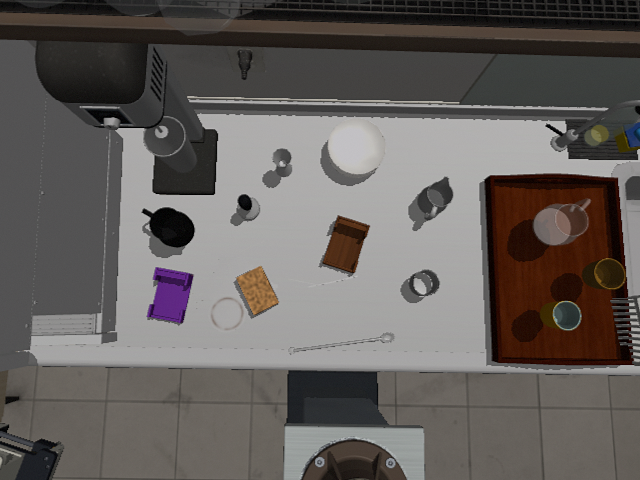

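```bash
cat > b.py <<'E'
from h import *
L={}
for n in('scene','top'):
    z=np.load(f'/tmp/{n}0.npz');L[n]=(z['im'],z['d'],imaging.camera_params(n))
def blob(im,lo,hi,box):
    m=cv2.inRange(cv2.cvtColor(im,cv2.COLOR_RGB2HSV),lo,hi);k=np.zeros_like(m);x0,y0,x1,y1=box;k[y0:y1,x0:x1]=m[y0:y1,x0:x1];return k
B={'top':{'holder':(310,205,380,285),'pile':(230,260,285,320),'cup':(400,262,445,305)},'scene':{'holder':(300,250,390,310),'pile':(225,230,285,275),'cup':(325,315,380,375)}}
C={'holder':((3,80,20),(14,255,150)),'pile':((9,80,80),(22,255,255))}
for n in L:
    im,d,p=L[n];W=cloud(d,p)
    for o in C:
        m=blob(im,*C[o],B[n][o])>0;P=W[m];P=P[d[m]>0]
        print(n,o,m.sum(),'zmax pct',np.percentile(P[:,2],[2,25,50,75,98]).round(4))
        if o=='pile':
            T=P[P[:,2]>.025]; 
            mm=(m).astype(np.uint8);c=max(cv2.findContours(mm,0,2)[0],key=cv2.contourArea)
            t=m&(W[...,2]>.025);c=max(cv2.findContours(t.astype(np.uint8),0,1)[0],key=cv2.contourArea)[:,0]
            Q=ray(c[:,0],c[:,1],.03,p)[:,:2].astype(np.float32);r=cv2.minAreaRect(Q*1000);print('  rect',r)
        else:
            t=P[P[:,2]>.035][:,:2];r=cv2.minAreaRect((t*1000).astype(np.float32));print('  high',r,len(t))
            t=P[P[:,2]>.01][:,:2];r=cv2.minAreaRect((t*1000).astype(np.float32));print('  all',r,len(t))
    x0,y0,x1,y1=B[n]['cup'];Q=W[y0:y1,x0:x1].reshape(-1,3);t=Q[(Q[:,2]>.045)&(Q[:,2]<.06)][:,:2]
    print('  cup',cv2.minEnclosingCircle((t*1000).astype(np.float32)),len(t), np.percentile(Q[:,2],98))
im=L['top'][0]
cr=cv2.resize(np.hstack([im[195:305,225:390],im[255:335,130:295].repeat(1,0) if 0 else im[235:345,130:295]]),None,fx=2.4,fy=2.4,interpolation=cv2.INTER_CUBIC);cv2.imwrite('pics/crop1.png',cr[...,::-1])
E
python3 b.py
```

```text
scene holder 1710 zmax pct [0.0032 0.0051 0.0069 0.0233 0.0455]
  high ((604.664306640625, 9.527351379394531), (78.56015014648438, 25.6614933013916), 72.33826446533203) 252
  all ((563.472900390625, 21.81201171875), (80.8390121459961, 111.61779022216797), 73.06236267089844) 774
scene pile 1100 zmax pct [0.0022 0.0154 0.0285 0.03   0.0316]
  rect ((452.65972900390625, 221.4835968017578), (98.19698333740234, 69.94161987304688), 26.488662719726562)
  cup ((477.25299072265625, -157.58480834960938), 31.199905395507812) 276 0.05021830372501317
top holder 1633 zmax pct [0.0015 0.0046 0.0062 0.0142 0.0474]
  high ((609.1593627929688, 9.92557144165039), (77.9041976928711, 28.150136947631836), 74.3375244140625) 266
  all ((567.9293212890625, 22.282241821289062), (78.05763244628906, 114.47138214111328), 73.35722351074219) 429
top pile 1161 zmax pct [0.0254 0.029  0.0304 0.0317 0.0341]
  rect ((457.17724609375, 226.88558959960938), (94.35873413085938, 63.492130279541016), 27.53193473815918)
  cup ((480.4896240234375, -158.09840393066406), 30.489089965820312) 112 0.05058421944487378
```

View pics/crop1.png

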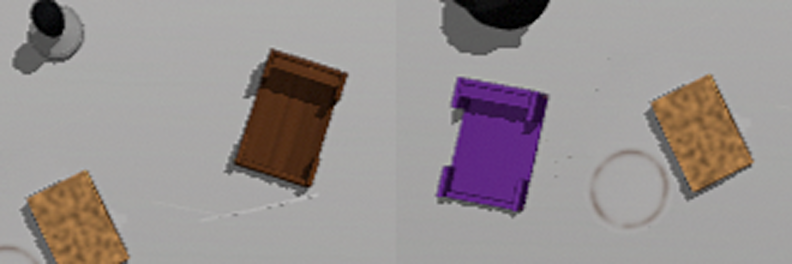

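The brown holder (top view px 346,244; scene 345,283) is dark wood, so it fits the description. The purple one (top 170,295; scene 220,222) is the look-alike. The pile is at top px 257,291 and the cup at 422,284.

Measured:
- Holder: about (0.566, 0.022), yaw −16.7°.
- Pile: about (0.455, 0.225), yaw 27.5°.
- Cup: about (0.479, −0.158).

Now I'll move above the pile.

>>> apply_moves([
  [100,0.472,-0.616,0,0.154],
  [100,0.472,-0.616,0,0.154],
  [100,0.472,-0.616,0,0.154],
  [100,0.472,-0.616,0,0.154],
  [100,0.472,-0.616,0,0.154],
  [100,0.472,-0.616,0,0.154],
  [100,0.472,-0.616,0,0.154],
  [100,0.472,-0.616,0,0.154],
  [100,0.472,-0.616,0,0.154],
  [100,0.472,-0.616,0,0.154],
  [100,0,0,0,0],
  [100,0,0,0,0],
], newtons=20)

```text
clock: 1.6
position: [0.4619, 0.2295, 0.2265]
ee_rot: [0.744, -3.051, -0.001]
force: [0.1, -0.5, -0.5]
width: 0.998
gripper_force: 0.0
```

>>> apply_moves([
  [100,0,0,-0.6,0],
  [100,0,0,-0.6,0],
  [100,0,0,-0.6,0],
  [100,0,0,-0.6,0],
  [100,0,0,-0.6,0],
  [100,0,0,-0.6,0],
  [100,0,0,-0.11,0],
  [100,0,0,0,0],
])

```text
clock: 2.6
position: [0.462, 0.23, 0.0045]
ee_rot: [0.747, -3.051, -0.0]
force: [0.7, 0.3, -0.5]
width: 1.001
gripper_force: 0.0
```

>>> apply_moves([
  [0,0,0,0,0],
  [0,0,0,0,0],
  [0,0,0,0,0],
  [0,0,0,0,0],
  [0,0,0,0,0],
  [0,0,0,0,0],
  [0,0,0,0,0],
], newtons=25)

```text
clock: 3.48
position: [0.4627, 0.2295, 0.0047]
ee_rot: [-0.745, 3.051, 0.001]
force: [-0.9, 0.7, 7.6]
width: 0.694
gripper_force: 25.0
```

>>> apply_moves([
  [0,0,0,0.2,0],
  [0,0,0,0.3,0],
  [0,0,0,0.4,0],
  [0,0,0,0.4,0],
  [0,0,0,0.3,0],
  [0,0,0,0.2,0],
  [0,0,0,0,0],
  [0,0,0,0,0],
  [0,0,0,0,0],
])

```text
clock: 4.6
position: [0.462, 0.2289, 0.1114]
ee_rot: [0.745, -3.051, 0.001]
force: [-0.1, -0.9, -1.9]
width: 0.699
gripper_force: 25.0
```

```bash
cat > c.py <<'E'
from h import *
import sys
s=observe();print(s['clock'],np.round(s['position'],4))
for n in('scene','top'):
    im,d,p=grab(n);cv2.imwrite(f'pics/{n}{sys.argv[1]}.png',im[...,::-1]);np.savez(f'/tmp/{n}{sys.argv[1]}.npz',im=im,d=d)
    W=cloud(d,p);hs=cv2.cvtColor(im,cv2.COLOR_RGB2HSV)
    cx,cy,cz=s['position']
    m=(cv2.inRange(hs,(9,80,80),(22,255,255))>0)&(np.hypot(W[...,0]-cx,W[...,1]-cy)<.085)&(d>0)
    P=W[m];v,u=np.nonzero(m);print(n,m.sum(),P[:,2].min(),P[:,2].max(),u.min(),u.max(),v.min(),v.max())
    np.save(f'/tmp/P{n}.npy',P)
    top=P[P[:,2]>np.percentile(P[:,2],98)-.012]
    print(cv2.minAreaRect((P[:,:2]*1000).astype(np.float32)))
    A=np.c_[top[:,:2]-[cx,cy],np.ones(len(top))];print('plane',np.linalg.lstsq(A,top[:,2],rcond=None)[0])
    if n=='scene':
        a,b,c,e=max(0,u.min()-60),u.max()+60,max(0,v.min()-80),v.max()+50
        cv2.imwrite(f'pics/crop{sys.argv[1]}.png',cv2.resize(im[c:e,a:b],None,fx=3,fy=3,interpolation=cv2.INTER_CUBIC)[...,::-1])
E
python3 c.py 2
```

```text
4.6 [0.462  0.2289 0.1114]
scene 1012 0.1069148175730738 0.3248452603190948 220 276 115 226
((448.3603820800781, 224.708740234375), (109.24122619628906, 118.3274154663086), 63.129051208496094)
plane [-0.06449808 -0.20987011  0.20712644]
top 1 0.5616016361088174 0.5616016361088174 182 182 307 307
((416.2237243652344, 252.5683135986328), (0.0, 0.0), 0.0)
plane [-0.02562662  0.01326193  0.56011515]
```

View pics/crop2.png

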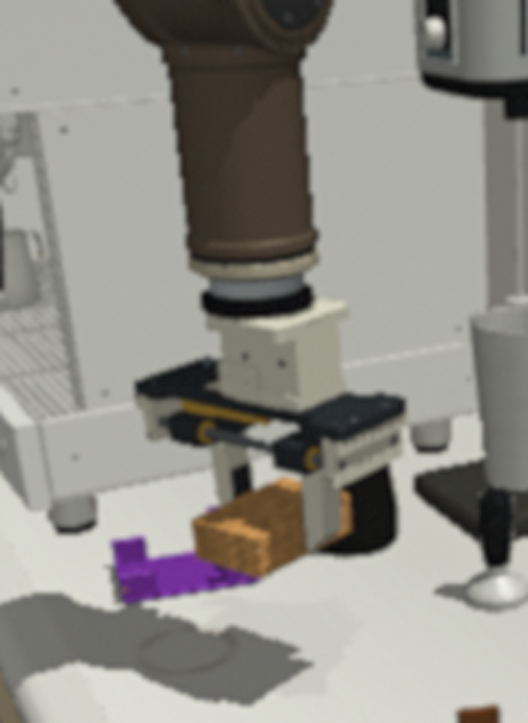

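>>> apply_moves([
  [0,0.186,-0.421,0,-0.1926],
  [0,0.186,-0.421,0,-0.1926],
  [0,0.186,-0.421,0,-0.1926],
  [0,0.186,-0.421,0,-0.1926],
  [0,0.186,-0.421,0,-0.1926],
  [0,0.186,-0.421,0,-0.1926],
  [0,0.186,-0.421,0,-0.1926],
  [0,0.186,-0.421,0,-0.1926],
  [0,0,0,0,0],
  [0,0,0,0,0],
  [0,0,0,0,0],
])

```text
clock: 6.08
position: [0.5515, 0.028, 0.112]
ee_rot: [-0.454, -3.108, -0.001]
force: [0.2, -0.2, -1.2]
width: 0.693
gripper_force: 25.0
```

```bash
python3 c.py 3; python3 -c "
import cv2,numpy as np
a=cv2.imread('pics/scene3.png')[170:320,250:450];b=cv2.imread('pics/top3.png')[170:320,250:450]
cv2.imwrite('pics/pair3.png',np.hstack([cv2.resize(x,None,fx=2,fy=2,interpolation=2) for x in(cv2.resize(a,None,fx=1,fy=1),b)])[:, :800])"
```

```text
6.075 [0.5515 0.028  0.112 ]
scene 1691 0.000460678386973834 0.32553878741506914 305 376 128 301
((554.060546875, 13.374687194824219), (99.50902557373047, 124.8578872680664), 73.82258605957031)
plane [0.259596   0.27176498 0.14956843]
top 200 0.11471469962968839 0.5599370393561891 316 424 197 270
((530.3883666992188, 36.109832763671875), (68.65103912353516, 114.61250305175781), 8.971132278442383)
plane [-0.36534656 -5.36556775  0.29662861]
```

View pics/pair3.png

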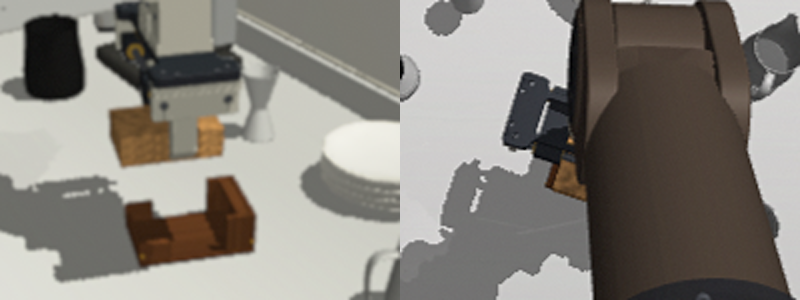

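```bash
cat > d.py <<'E'
from h import *
import sys
k=sys.argv[1];tcp=np.array(eval(sys.argv[2]));t=np.deg2rad(-16.7);ex=np.array([np.cos(t),np.sin(t)]);ey=np.array([-ex[1],ex[0]])
def stat(Q,lab):
    for off in(0,):
        x=Q[:,:2]@ex*1000;y=Q[:,:2]@ey*1000
        print(lab,len(Q),'x',np.percentile(x,[1,99]).round(1),'y',np.percentile(y,[1,5,25,50,75,95,99]).round(1),'z',np.percentile(Q[:,2]*1000,[1,50,99]).round(1))
    return x,y
print('tcp x,y',tcp[:2]@ex*1000,tcp[:2]@ey*1000)
im=np.load(f'/tmp/scene{k}.npz')['im'];d=np.load(f'/tmp/scene{k}.npz')['d'];p=imaging.camera_params('scene');W=cloud(d,p);hs=cv2.cvtColor(im,cv2.COLOR_RGB2HSV)
# normals from depth
N=np.cross(np.gradient(W,axis=1),np.gradient(W,axis=0));N/=np.linalg.norm(N,axis=-1,keepdims=True)+1e-12
ny=np.abs(N[...,:2]@ey);nx=np.abs(N[...,:2]@ex);nz=np.abs(N[...,2])
D=np.hypot(W[...,0]-tcp[0],W[...,1]-tcp[1])<.1
pile=(cv2.inRange(hs,(9,80,80),(22,255,255))>0)&D&(W[...,2]>tcp[2]-.03)&(W[...,2]<tcp[2]+.05)
hold=(cv2.inRange(hs,(3,80,20),(14,255,150))>0)&(np.hypot(W[...,0]-.566,W[...,1]-.022)<.08)&(W[...,2]<.05)
for nm,m in(('pile',pile),('hold',hold)):
    stat(W[m],nm+' all')
    for lab,c in(('yface',ny),('xface',nx),('zface',nz)):
        q=W[m&(c>.85)]
        if len(q)>8:
            x,y=stat(q,nm+' '+lab)
            if lab=='yface':
                for lo in np.arange(y.min()//4*4,y.max(),4):
                    s=(y>=lo)&(y<lo+4)
                    if s.sum()>25:print('   ybin',lo,s.sum(),'mean',y[s].mean().round(2),'slope deg',np.rad2deg(np.polyfit(x[s],y[s],1)[0]).round(1))
E
python3 d.py 3 "[.5515,.028,.112]"; echo; python3 d.py 0 "[.455,.225,.004]" | grep hold
```

```text
tcp x,y 520.1930113513992 185.29835655278495
pile all 953 x [464.7 558.2] y [151.3 152.4 153.9 155.5 172.3 202.1 209.7] z [108.7 132.1 138.5]
pile yface 269 x [467.5 557.2] y [151.3 151.9 153.2 154.1 154.9 156.  156.5] z [110.1 122.9 136.1]
   ybin 152.0 239 mean 154.1 slope deg -0.1
pile xface 115 x [464.5 558.8] y [152.  153.1 154.8 164.  184.  202.  207.3] z [111.7 126.  137.8]
pile zface 374 x [466.8 556.8] y [152.2 153.8 160.4 172.4 189.3 208.1 211.4] z [108.3 137.3 138.7]
hold all 1697 x [478.2 588.3] y [144.  145.  148.  179.9 208.2 219.7 221. ] z [ 2.8  6.9 45.8]
hold yface 396 x [481.9 588.5] y [143.7 144.5 145.6 146.8 217.9 220.4 221.8] z [ 1.9 17.9 43.4]
   ybin 144.0 242 mean 145.94 slope deg -0.1
   ybin 216.0 89 mean 218.39 slope deg -0.1
   ybin 220.0 37 mean 220.71 slope deg -0.1
hold xface 156 x [477.8 587.4] y [144.6 145.9 155.3 181.1 206.5 219.7 221.1] z [ 3.3 14.3 44.7]
hold zface 778 x [480.9 588. ] y [146.2 148.4 165.5 187.  203.6 216.5 220.1] z [ 3.2  5.4 46. ]

hold all 1704 x [478.1 588.1] y [143.9 145.1 148.  180.  208.2 219.8 221.1] z [ 2.5  6.9 46. ]
hold yface 368 x [480.8 588.9] y [143.4 144.2 145.6 146.9 218.1 220.5 221.8] z [ 2.3 18.5 42.7]
hold xface 155 x [477.7 587.4] y [145.3 146.2 155.3 181.  205.6 219.5 220.9] z [ 2.8 13.9 45.3]
hold zface 773 x [480.2 587.9] y [145.9 148.5 164.9 186.6 203.6 217.1 220.4] z [ 3.2  5.5 46.3]
```

>>> apply_moves([
  [0,0.06,-0.03,0,0],
  [0,0,0,-0.3,0],
  [0,0,0,-0.3,0],
  [0,0,0,-0.3,0],
  [0,0,0,-0.3,0],
  [0,0,0,-0.15,0],
  [0,0,0,0,0],
  [0,0,0,0,0],
])

```text
clock: 7.18
position: [0.5558, 0.0253, 0.0317]
ee_rot: [0.456, 3.107, 0.0]
force: [-0.8, 0.1, -1.8]
width: 0.693
gripper_force: 25.0
```

```bash
cat > st.py <<'E'
from h import *
s=observe();P=np.array(s['position'])*1000;t=np.deg2rad(-16.7)
print(s['clock'],'hx',P[0]*np.cos(t)+P[1]*np.sin(t)-536.5,'hy',-P[0]*np.sin(t)+P[1]*np.cos(t)-184.6,'z',P[2],np.round(s['force'],1),np.round(s['ft_torque'],2))
E
python3 st.py
```

```text
7.175 hx -11.38990253751274 hy -0.6039856121828393 z 31.739964711369023 [-0.8  0.1 -1.8] [-0.02  0.02  0.02]
```

>>> apply_moves([
  [0,0,0,-0.06,0],
  [0,0,0,-0.06,0],
  [0,0,0,-0.04,0],
  [0,0,0,0,0],
  [0,0,0,0,0],
])

```text
clock: 7.8
position: [0.5553, 0.0253, 0.0215]
ee_rot: [-0.456, -3.108, -0.0]
force: [-0.4, 0.1, -1.1]
width: 0.697
gripper_force: 25.0
```

>>> apply_moves([
  [0,0,0,-0.02,0],
  [0,0,0,-0.02,0],
  [0,0,0,-0.02,0],
  [0,0,0,0,0],
  [0,0,0,0,0],
])

```text
clock: 8.43
position: [0.5559, 0.0251, 0.0181]
ee_rot: [0.456, 3.107, 0.0]
force: [3.2, -1.9, 3.1]
width: 0.697
gripper_force: 25.0
```

```bash
python3 st.py; python3 c.py 4|head -1; python3 d.py 4 "[.5558,.0253,.0185]"
```

```text
8.425 hx -11.263271560047542 hy -0.7700105020195167 z 18.103155704328795 [ 3.2 -1.9  3.1] [-0.19 -0.36  0.05]
8.425 [0.5559 0.0251 0.0181]
tcp x,y 525.0875214828284 183.94788605205636
pile all 941 x [469.5 588.1] y [143.7 146.1 151.8 153.7 170.6 203.9 212.1] z [ 2.  39.2 48.8]
pile yface 242 x [472.6 589. ] y [143.8 145.6 151.  152.2 152.9 154.5 157.5] z [ 2.1 31.8 46.4]
   ybin 144.0 31 mean 146.37 slope deg -0.2
   ybin 148.0 76 mean 151.06 slope deg -0.6
   ybin 152.0 127 mean 153.05 slope deg -0.0
pile xface 135 x [469.3 585. ] y [134.2 146.7 153.2 168.6 189.  211.6 215.6] z [-0.8 32.6 53.5]
pile zface 300 x [471.9 587.7] y [146.  148.4 156.4 172.1 192.2 208.1 211.3] z [ 4.7 46.4 48.7]
hold all 634 x [478.2 588.4] y [143.4 144.4 145.6 146.7 148.9 160.1 176.2] z [ 1.5 14.7 45.6]
hold yface 268 x [480.6 588.6] y [143.3 144.2 145.3 146.1 146.9 148.2 148.9] z [ 1.7 18.4 43.2]
   ybin 144.0 238 mean 146.08 slope deg 0.1
hold xface 46 x [477.7 588. ] y [143.6 144.5 147.1 149.8 156.2 174.2 189.2] z [ 0.2 19.1 45.7]
hold zface 142 x [481.9 588.2] y [144.7 145.7 148.2 152.4 156.6 162.3 197.5] z [ 3.5  5.6 45.6]
```

```bash
python3 -c "
import cv2
cv2.imwrite('pics/z4.png',cv2.resize(cv2.imread('pics/scene4.png')[200:320,270:410],None,fx=4,fy=4,interpolation=2))"
```

```text
(no output)
```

View pics/z4.png

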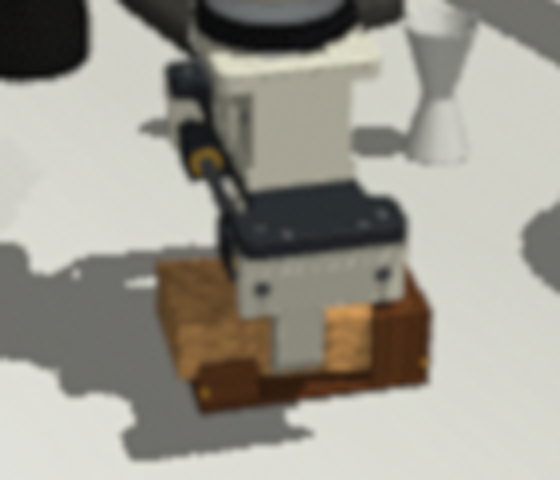

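>>> apply_moves([
  [0,0.004,0.012,0,0],
  [0,0,0,-0.02,0],
  [0,0,0,-0.02,0],
  [0,0,0,0,0],
  [0,0,0,0,0],
])

```text
clock: 9.15
position: [0.5557, 0.0259, 0.0155]
ee_rot: [0.456, 3.108, -0.0]
force: [3.2, -1.4, 3.4]
width: 0.691
gripper_force: 25.0
```

>>> apply_moves([
  [0,0,0,-0.02,0],
  [0,0,0,-0.02,0],
  [0,0,0,0,0],
  [0,0,0,0,0],
])

```text
clock: 9.65
position: [0.5558, 0.0259, 0.0148]
ee_rot: [0.456, 3.107, 0.001]
force: [-4.5, -2.3, 27.8]
width: 0.698
gripper_force: 25.0
```

```bash
python3 st.py
cat > e.py <<'E'
from h import *
import sys
k=sys.argv[1];im,d,p=grab('scene');cv2.imwrite(f'pics/scene{k}.png',im[...,::-1]);np.savez(f'/tmp/scene{k}.npz',im=im,d=d)
t=np.deg2rad(-16.7);W=cloud(d,p);hs=cv2.cvtColor(im,cv2.COLOR_RGB2HSV)
x=(W[...,0]*np.cos(t)+W[...,1]*np.sin(t))*1000-536.5+2.8;y=(-W[...,0]*np.sin(t)+W[...,1]*np.cos(t))*1000-185.4;z=W[...,2]*1000
m=(cv2.inRange(hs,(9,80,80),(25,255,255))>0)&(abs(y)<40)&(abs(x)<80)&(z>14)&(z<75)
N=np.cross(np.gradient(W,axis=1),np.gradient(W,axis=0));N/=np.linalg.norm(N,axis=-1,keepdims=True)+1e-12
q=m&(abs(N[...,2])>.9)&(z>30);
if q.sum()>20:
    A=np.c_[x[q],y[q],np.ones(q.sum())];r=z[q]
    for _ in range(3):
        c=np.linalg.lstsq(A,r,rcond=None)[0];g=abs(A@c-r)<2;A,r=A[g],r[g]
    print('top plane tilt x deg',np.rad2deg(np.arctan(c[0])),'tilt y',np.rad2deg(np.arctan(c[1])),'z at hx=0',c[2],len(r),'x range',x[q].min(),x[q].max())
print('pile x',np.percentile(x[m],[1,99]),'y',np.percentile(y[m],[1,99]))
cv2.imwrite(f'pics/z{k}.png',cv2.resize(im[200:320,270:410],None,fx=4,fy=4,interpolation=2)[...,::-1])
E
python3 e.py 5
```

```text
9.65 hx -11.547903706682632 hy -0.040924615201333836 z 14.84093836164161 [-4.5 -2.3 27.8] [-0.59  0.94 -0.03]
top plane tilt x deg -7.373190423094984 tilt y 0.0019617098474302855 z at hx=0 40.71561465941015 171 x range -61.854644464926835 55.441322328920975
pile x [-64.51512547  54.72773296] y [-39.03910221  27.21889794]
```

>>> apply_moves([
  [0,0,0,0.017,0],
  [0,0.048,-0.0144,0,0],
  [0,0.048,-0.0144,0,0],
  [0,0.048,-0.0144,0,0],
  [0,0.048,-0.0144,0,0],
  [0,0,0,0,0],
  [0,0,0,0,0],
])

```text
clock: 10.58
position: [0.5651, 0.0238, 0.0141]
ee_rot: [-0.454, -3.105, -0.002]
force: [-5.0, 0.9, 12.8]
width: 0.697
gripper_force: 25.0
```

```bash
python3 st.py;python3 e.py 6
```

```text
10.575 hx -2.092509950315389 hy 0.6291759872227942 z 14.102999098387734 [-5.   0.9 12.8] [ 0.24  0.9  -0.03]
top plane tilt x deg -7.346060083675758 tilt y -0.6252710081533933 z at hx=0 40.766908125348436 176 x range -52.5030555882487 54.345341924308784
pile x [-55.38457193  52.35602631] y [-39.32959748  30.16669066]
```

>>> apply_moves([
  [0,0,0,0.017,0],
  [0,0.048,-0.018,0,0],
  [0,0.032,-0.012,0,0],
  [0,0,0,0,0],
  [0,0,0,0,0],
])

```text
clock: 11.25
position: [0.5717, 0.0207, 0.015]
ee_rot: [-0.456, -3.108, 0.0]
force: [0.1, -0.0, -2.3]
width: 0.696
gripper_force: 25.0
```

```bash
python3 st.py;python3 e.py 7
```

```text
11.25 hx 5.137304210679758 hy -0.4925250162212933 z 15.005127961379992 [ 0.1 -0.  -2.3] [-0.04  0.03 -0.02]
top plane tilt x deg -7.540136033862265 tilt y 0.04955751277703416 z at hx=0 42.491918831518554 191 x range -45.94138755509097 45.41958653174224
pile x [-48.27561433  51.76386761] y [-39.03166004  27.82224389]
```

View pics/z7.png

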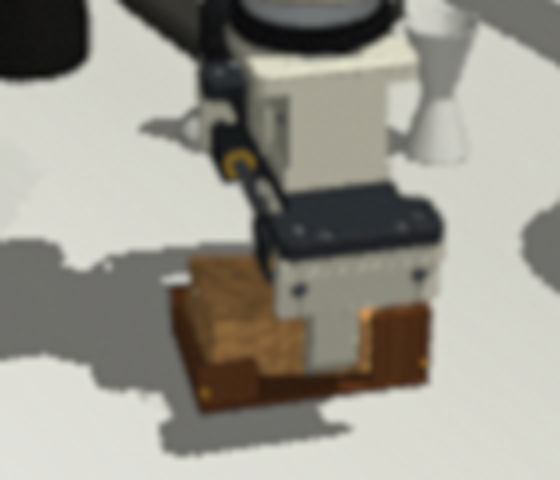

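>>> apply_moves([
  [0,0,0,-0.02,0],
  [0,0,0,-0.02,0],
  [0,0,0,-0.02,0],
  [0,0,0,0,0],
  [0,0,0,0,0],
])

```text
clock: 11.92
position: [0.572, 0.0208, 0.0116]
ee_rot: [0.456, 3.108, 0.0]
force: [-1.6, 0.8, 1.8]
width: 0.694
gripper_force: 25.0
```

```bash
python3 st.py;python3 e.py 8
```

```text
11.925 hx 5.36510404773469 hy -0.31988173772134587 z 11.57219016411325 [-1.6  0.8  1.8] [0.07 0.17 0.02]
top plane tilt x deg -3.8326541014735893 tilt y -0.3204208232965022 z at hx=0 38.6820891650162 200 x range -46.164125332396694 27.288906831102896
pile x [-48.15039934  51.78428093] y [-39.55725922  28.13409228]
```

Tilt is down to 3.8° and the −x end is inside the wall. I'll lower a little more and release.

>>> apply_moves([
  [0,0,0,-0.02,0],
  [0,0,0,-0.01,0],
  [0,0,0,0,0],
  [100,0,0,0,0],
  [100,0,0,0,0],
  [100,0,0,0,0],
  [100,0,0,0,0],
  [100,0,0,0,0],
])

```text
clock: 12.98
position: [0.5719, 0.0207, 0.0098]
ee_rot: [0.456, 3.108, 0.0]
force: [0.2, 0.6, 1.1]
width: 0.994
gripper_force: 0.0
```

```bash
python3 st.py;python3 e.py 9
```

```text
12.975 hx 5.29711338709933 hy -0.4019443666656173 z 9.757263104020794 [0.2 0.6 1.1] [0.03 0.02 0.05]
top plane tilt x deg -0.20474934367912273 tilt y -0.02791492669877004 z at hx=0 34.95387494168054 214 x range -45.6565168154046 -2.217745142570334
pile x [-50.27617591  30.02967556] y [-39.26702116  28.31952076]
```

>>> apply_moves([
  [100,0,0,0.2,0],
  [100,0,0,0.4,0],
  [100,0,0,0.6,0],
  [100,0,0,0.8,0],
  [100,-0.306,-0.597,0,0],
  [100,-0.306,-0.597,0,0],
  [100,-0.306,-0.597,0,0],
  [100,-0.306,-0.597,0,0],
  [100,-0.306,-0.597,0,0],
  [100,0,0,0,0],
  [100,0,0,0,0],
])

```text
clock: 14.4
position: [0.4805, -0.1579, 0.1303]
ee_rot: [0.456, 3.108, 0.001]
force: [0.9, 1.0, -0.1]
width: 0.999
gripper_force: 0.0
```

```bash
python3 st.py
python3 - <<'E'
from h import *
t=np.deg2rad(-16.7)
for n in('scene','top'):
    im,d,p=grab(n);W=cloud(d,p);hs=cv2.cvtColor(im,cv2.COLOR_RGB2HSV);z=W[...,2]
    cv2.imwrite(f'pics/{n}10.png',im[...,::-1])
    X=(W[...,0]*np.cos(t)+W[...,1]*np.sin(t))*1000-536.5;Y=(-W[...,0]*np.sin(t)+W[...,1]*np.cos(t))*1000-184.6
    m=(cv2.inRange(hs,(9,80,60),(25,255,255))>0)&(abs(X)<65)&(abs(Y)<45)&(z>.030)&(z<.041)
    if m.sum()>30:
        A=np.c_[X[m],Y[m],np.ones(m.sum())];c=np.linalg.lstsq(A,z[m]*1000,rcond=None)[0]
        print(n,m.sum(),'X',np.percentile(X[m],[1,99]),'Y',np.percentile(Y[m],[1,99]),'plane',c)
    k=(np.hypot(W[...,0]-.48,W[...,1]+.158)<.05)&(z>.044)&(z<.06)
    if k.sum()>20: print(n,'cup',cv2.minEnclosingCircle((W[k][:,:2]*1000).astype(np.float32)))
a=cv2.imread('pics/scene10.png');b=cv2.imread('pics/top10.png')
cv2.imwrite('pics/pair10.png',np.hstack([cv2.resize(x,(400,400),interpolation=2) for x in(a[200:400,270:470],b[180:320,310:450])]))
E
```

```text
14.4 hx -30.916427339525512 hy -197.72867205529266 z 130.33176370977296 [ 0.9  1.  -0.1] [ 0.01 -0.01 -0.03]
scene 465 X [-50.27213876  -3.6687189 ] Y [-33.78591345  27.72776829] plane [6.06539759e-03 2.13225788e-02 3.50158886e+01]
scene cup ((477.294677734375, -157.2157745361328), 31.25834846496582)
top 1045 X [-47.25743284  41.27455753] Y [-32.04503522  30.89800414] plane [-1.27524849e-03  2.54657951e-04  3.52515374e+01]
top cup ((480.56732177734375, -158.35964965820312), 30.39865493774414)
```

View pics/pair10.png

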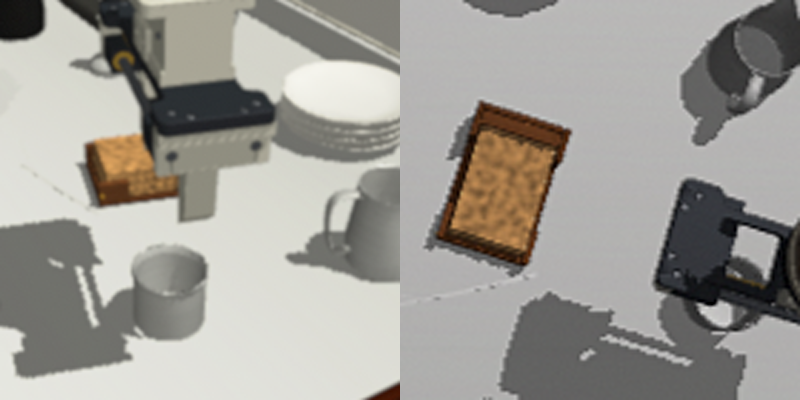

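>>> apply_moves([
  [100,0,0,-0.5,0],
  [100,0,0,-0.5,0],
  [100,0,0,-0.5,0],
  [100,0,0,-0.3,0],
  [100,0,0,-0.2,0],
  [100,0,0,0,0],
  [0,0,0,0,0],
  [0,0,0,0,0],
  [0,0,0,0,0],
  [0,0,0,0,0],
  [0,0,0,0,0],
  [0,0,0,0,0],
], newtons=15)

```text
clock: 16.0
position: [0.4803, -0.1584, 0.0101]
ee_rot: [0.456, 3.108, 0.0]
force: [-1.1, 0.5, 5.4]
width: 0.644
gripper_force: 15.0
```

>>> apply_moves([
  [0,0,0,0.2,0],
  [0,0,0,0.5,0],
  [0,0,0,0.6,0],
  [0,0,0,0.5,0],
  [0,0.291,0.602,0,0],
  [0,0.291,0.602,0,0],
  [0,0.291,0.602,0,0],
  [0,0.291,0.602,0,0],
  [0,0.291,0.602,0,0],
  [0,0,0,0,0],
  [0,0,0,0,0],
  [0,0,0,0,0],
])

```text
clock: 17.5
position: [0.5669, 0.0208, 0.118]
ee_rot: [-0.459, -3.108, 0.001]
force: [0.1, -0.3, -1.4]
width: 0.642
gripper_force: 15.0
```

```bash
python3 st.py; python3 -c "
from h import *
im,d,p=grab('scene');cv2.imwrite('pics/z11.png',cv2.resize(im[150:320,250:430],None,fx=3,fy=3,interpolation=2)[...,::-1])"
```

```text
17.5 hx 0.46483706900346533 hy -1.7788625638887936 z 117.99200214781344 [ 0.1 -0.3 -1.4] [ 0.02 -0.06 -0.06]
```

View pics/z11.png

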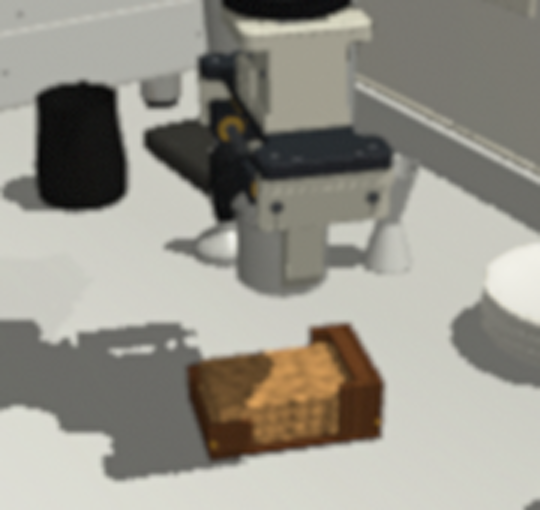

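Run:
```python
from h import *
from scipy.optimize import least_squares
im,d,p=grab('scene');W=cloud(d,p);s=observe();c=s['position'];t=np.deg2rad(-16.7);ex=np.array([np.cos(t),np.sin(t)]);ey=np.array([-ex[1],ex[0]])
R=(W[...,:2]-c[:2])*1000;x=R@ex+2.8;y=R@ey-.8;z=W[...,2]*1000
print(c)
for lo,hi in((106,110),(110,116),(116,125),(125,135)):
    m=(np.hypot(x,y)<60)&(z>lo)&(z<hi);print(lo,m.sum(),np.percentile(x[m],[1,10,50,90,99]).round(1),np.percentile(y[m],[1,10,50,90,99]).round(1))
m=(np.hypot(x,y)<60)&(z>109)&(z<140)&(y>-31)&((x<-11)|(x>11))
f=least_squares(lambda q:np.hypot(x[m]-q[0],y[m]-q[1])-30.5,[0,0],loss='soft_l1',f_scale=1.);print(f.x,m.sum(),np.median(abs(f.fun)))
```

```text
[0.56703154 0.02107715 0.11796521]
106 6 [-27.5 -25.9 -17.2  10.6  19.2] [-27.  -25.  -19.3  -8.8  -4.4]
110 78 [-28.  -27.  -10.5  15.7  26.7] [-30.1 -29.  -23.8 -10.1   3.2]
116 93 [-28.4 -27.  -13.3  12.8  26. ] [-40.1 -37.1 -23.2 -10.4   2.1]
125 130 [-28.5 -26.6 -10.4  11.   25.5] [-48.3 -46.6 -25.3  -8.8   0.6]
[0.95016578 2.04103657] 225 0.8436843481035972
```

>>> apply_moves([
  [0,0.006,0.02,-0.3,0],
  [0,0,0,-0.3,0],
  [0,0,0,-0.25,0],
  [0,0,0,-0.2,0],
  [0,0,0,-0.1,0],
  [0,0,0,-0.03,0],
  [0,0,0,-0.02,0],
  [0,0,0,0,0],
  [0,0,0,0,0],
])

```text
clock: 18.73
position: [0.5679, 0.0235, 0.0461]
ee_rot: [0.456, 3.108, 0.0]
force: [-0.9, -0.1, -1.1]
width: 0.647
gripper_force: 15.0
```

```bash
python3 st.py
```

```text
18.725 hx 0.7188467089861206 hy 1.1283617180628482 z 46.074548180568186 [-0.9 -0.1 -1.1] [ 0.   -0.02 -0.03]
```

>>> apply_moves([
  [0,0,-0.01,-0.01,0],
  [0,0,0,-0.01,0],
  [0,0,0,0,0],
  [0,0,0,0,0],
])

```text
clock: 19.23
position: [0.5679, 0.0228, 0.0451]
ee_rot: [0.456, 3.108, 0.0]
force: [-1.9, -0.9, 6.5]
width: 0.646
gripper_force: 15.0
```

Contact (6.5 N). I'll open and retreat.

>>> apply_moves([
  [100,0,0,0,0],
  [100,0,0,0,0],
  [100,0,0,0,0],
  [100,0,0,0,0],
  [100,0,0,0.2,0],
  [100,0,0,0.5,0],
  [100,0,0,0.8,0],
  [100,0,0,0.8,0],
  [100,-0.7,0,0.3,0],
  [100,-0.7,0,0,0],
  [100,-0.7,0,0,0],
  [100,0,0,0,0],
])

```text
clock: 20.72
position: [0.439, 0.0227, 0.2013]
ee_rot: [-0.455, -3.108, -0.002]
force: [1.6, -0.0, 0.1]
width: 1.0
gripper_force: 0.0
```

```bash
python3 st.py
python3 - <<'E'
from h import *
t=np.deg2rad(-16.7);B=[]
for n,bx,by in(('scene',-2.8,.8),('top',0,0)):
    im,d,p=grab(n);W=cloud(d,p);hs=cv2.cvtColor(im,cv2.COLOR_RGB2HSV);z=W[...,2]
    X=(W[...,0]*np.cos(t)+W[...,1]*np.sin(t))*1000-536.5-bx;Y=(-W[...,0]*np.sin(t)+W[...,1]*np.cos(t))*1000-184.6-by
    m=(cv2.inRange(hs,(9,80,60),(25,255,255))>0)&(abs(X)<65)&(abs(Y)<45)&(z>.030)&(z<.041)
    if m.sum()>30:
        c=np.linalg.lstsq(np.c_[X[m],Y[m],np.ones(m.sum())],z[m]*1000,rcond=None)[0];print(n,m.sum(),np.percentile(X[m],[1,99]),np.percentile(Y[m],[1,99]),c)
    k=(np.hypot(X,Y)<45)&(z>.077)&(z<.095)
    if k.sum()>20:print(n,'cup',cv2.minEnclosingCircle(np.c_[X[k],Y[k]].astype(np.float32)),z[k].max())
    B.append(im)
a,b=B;cv2.imwrite('pics/pair12.png',np.hstack([cv2.resize(x,(400,400),interpolation=2) for x in(a[190:330,270:410],b[180:320,280:420])])[...,::-1])
E
```

```text
20.725 hx -122.51939659115078 hy -36.71460768280568 z 201.29873235594863 [ 1.6 -0.   0.1] [ 0.03 -0.05 -0.01]
scene 518 [-47.28445695  54.28060382] [-40.81854761  27.8045138 ] [1.09943452e-02 1.93218736e-02 3.50475713e+01]
scene cup ((0.7786518335342407, -1.4362410306930542), 32.18312072753906) 0.08668637533894569
top 272 [-47.79803573  42.31747125] [-32.1345057   31.39183491] [3.87025849e-03 8.94631524e-04 3.55509404e+01]
top cup ((0.6118972301483154, -0.0758061632514), 30.52423667907715) 0.09106033567536931
```

View pics/pair12.png

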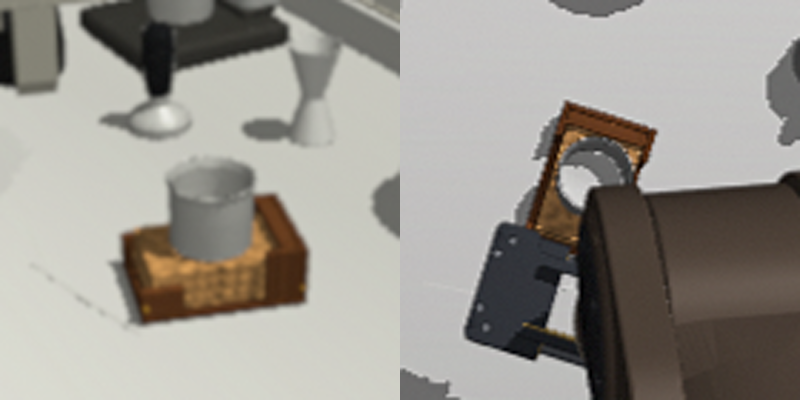

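The cup stands upright, within about 1 mm of the pile's centre, and the coasters lie flat in the holder. I'm handing in.

```bash
python3 -c "
from cell import arm
print(arm.sign_off())"
```

```text
the job is handed in; nothing more can be done
None
```

The job is handed in at about 21 s of the 54 s allowed; the verdict was not shown. The last pictures show the three coasters flat in the dark wooden holder under its lip and the cup upright within about 2 mm of their middle. The jug and tamper were not touched.

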